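# Hang the wound chokes on the drying bar

### The job

Take the two copper-wound chokes out of the sloping pocket tray and hang each astride the drying bar by its U, lowering it on rather than dropping it, so that both hang straight, at rest and clear of one another and of the green choke already there. Leave the green chokes, the bottle and the tape roll where they are.

Things in the scene. Friction and masses are not known exactly. Their poses are not given: they have to be found in the camera images.
- copper_1: U-shaped choke, black with a copper winding 22 mm long round its yoke. Yoke 42 (own x) x 14 (y; 16 at winding) x 14 mm high (15 at winding); legs 12 x 14 mm at both ends reach 24 mm down (-z), gap between them 18 mm. Origin: centre of yoke underside (top of the gap). 65 g. In a tray pocket, legs in: z square to the tray face, x up-slope; origin 6 mm above the face. Hang it.
- copper_2: U-shaped choke, black with a copper winding 22 mm long round its yoke. Yoke 42 (own x) x 14 (y; 16 at winding) x 14 mm high (15 at winding); legs 12 x 14 mm at both ends reach 24 mm down (-z), gap between them 18 mm. Origin: centre of yoke underside (top of the gap). 65 g. In a tray pocket, legs in: z square to the tray face, x up-slope; origin 6 mm above the face. Hang it.
- green_1: U-shaped choke, black with a green winding 22 mm long round its yoke. Yoke 42 (own x) x 14 (y; 16 at winding) x 14 mm high (15 at winding); legs 12 x 14 mm at both ends reach 24 mm down (-z), gap between them 18 mm. Origin: centre of yoke underside (top of the gap). 65 g. In a tray pocket, legs in: z square to the tray face, x up-slope; origin 6 mm above the face. Stays.
- green_2: U-shaped choke, black with a green winding 22 mm long round its yoke. Yoke 42 (own x) x 14 (y; 16 at winding) x 14 mm high (15 at winding); legs 12 x 14 mm at both ends reach 24 mm down (-z), gap between them 18 mm. Origin: centre of yoke underside (top of the gap). 65 g. In a tray pocket, legs in: z square to the tray face, x up-slope; origin 6 mm above the face. Stays.
- green_3: U-shaped choke, black with a green winding 22 mm long round its yoke. Yoke 42 (own x) x 14 (y; 16 at winding) x 14 mm high (15 at winding); legs 12 x 14 mm at both ends reach 24 mm down (-z), gap between them 18 mm. Origin: centre of yoke underside (top of the gap). 65 g. In a tray pocket, legs in: z square to the tray face, x up-slope; origin 6 mm above the face. Stays.
- green_hung: U-shaped choke, black with a green winding 22 mm long round its yoke. Yoke 42 (own x) x 14 (y; 16 at winding) x 14 mm high (15 at winding); legs 12 x 14 mm at both ends reach 24 mm down (-z), gap between them 18 mm. Origin: centre of yoke underside (top of the gap). 65 g. Already astride the drying bar, within 90 mm of its middle; stays there.
- bar_top (a point): Middle of the top face of the drying bar: level aluminium flat bar, 10 mm wide (point x), 14 mm high, 290 mm long (point y), top 150 mm above the bench. 12 mm posts 142 mm either side of the middle, each with a yellow end stop 20 mm wide rising 10 mm above the bar; 278 mm of bar between the stops.
- rail: The whole fixed drying-bar stand; origin on the bench below the bar's middle, y along the bar, z up. Two foot plates 110 x 30 x 8 mm under the posts.
- tray: Fixed dark pocket tray 116 mm (up-slope) x 236 mm (own y) x 24 mm, sloping 30 deg down towards own -x: face normal (-0.5, 0, 0.866) in this frame. Origin on the bench, 100 mm straight below the centre of the face. Five pockets in a row along y, pitch 42 mm, the third central; each 45 x 19 mm, 18 mm deep. May stand left or right of the bar.
- bottle: Bystander: amber bottle, 42 mm across, 125 mm tall, upright on the bench between tray and bar; origin centre of its base.
- tape: Bystander: yellow roll of tape lying on the bench, 80 mm across, 22 mm high; origin centre of its underside.
- bin: Bystander: fixed blue parts bin 150 x 240 x 75 mm full of toroids (rising to about 80 mm), beyond the work; origin centre of its underside.
Things that resemble listed ones, but are neither listed nor needed, are in the scene too. What is shaped like the green_hung but blue or pink is not meant.

How it is judged (in metres and radians):
On the way:
1. one copper choke sits astride the bar (((x of copper_1 in the frame of bar_top between -0.008 and 0.008 m and y of copper_1 in the frame of bar_top between -0.137 and 0.137 m and z of copper_1 in the frame of bar_top between -0.004 and 0.005 m and angle between copper_1's own z axis and vertical below 0.2 rad) or (x of copper_2 in the frame of bar_top between -0.008 and 0.008 m and y of copper_2 in the frame of bar_top between -0.137 and 0.137 m and z of copper_2 in the frame of bar_top between -0.004 and 0.005 m and angle between copper_2's own z axis and vertical below 0.2 rad))), for 0.2 s.
At the end, for the whole second after the job is handed in: Both copper chokes rest astride the bar between its stops: origin within 8 mm of its centre line, 4 mm below to 5 mm above its top, tilt under 0.2 rad, slower than 0.03 m/s, touching neither each other nor the hung green choke, which is also still astride (x of copper_1 in the frame of bar_top between -0.008 and 0.008 m and y of copper_1 in the frame of bar_top between -0.137 and 0.137 m and z of copper_1 in the frame of bar_top between -0.004 and 0.005 m and angle between each of copper_1, copper_2, green_hung's own z axis and vertical below 0.2 rad and contact force between each of copper_1, copper_2 and rail above 0.1 N and linear speed of each of copper_1, copper_2 below 0.03 m/s and x of copper_2 in the frame of bar_top between -0.008 and 0.008 m and y of copper_2 in the frame of bar_top between -0.137 and 0.137 m and z of copper_2 in the frame of bar_top between -0.004 and 0.005 m and contact force between copper_1 and copper_2 below 0.05 N and contact force between each of copper_1, copper_2 and green_hung below 0.05 N and x of green_hung in the frame of bar_top between -0.008 and 0.008 m and y of green_hung in the frame of bar_top between -0.137 and 0.137 m and z of green_hung in the frame of bar_top between -0.004 and 0.005 m).
It fails at once if a copper choke is dropped (falls free faster than 0.6 m/s, i.e. from more than about 18 mm) ((contact force between copper_1 and the fingers below 0.02 N and linear speed of copper_1 above 0.6 m/s) or (contact force between copper_2 and the fingers below 0.02 N and linear speed of copper_2 above 0.6 m/s)).
It fails at once if a green choke in the tray is shifted by more than 12 mm (distance of any of green_1, green_2, green_3 from where it was at the start of the episode above 0.012 m).
It fails at once if the green choke on the bar is shifted by more than 15 mm (distance of green_hung from where it was at the start of the episode above 0.015 m).
It fails at once if the bottle or the tape roll is shifted by more than 25 mm or tipped over (distance of any of bottle, tape from where it was at the start of the episode above 0.025 m or angle between bottle's own z axis and vertical above 0.4 rad).
It also fails if it takes over 58 s, if anything falls off the work surface, if the arm or the gripper's body presses on something with over 40 N, if the wrist force passes 120 N, or if a joint passes its speed limit or range.

### The arm

A 6-joint arm with a two-finger parallel gripper is mounted at the origin on the work surface. World frame = base frame: x ahead of the robot, y to its left, z up, the work surface at z = 0. Lengths are in m, angles in degrees, forces in N, time in s.
With the tool pointing down it reaches from about 0.35 to 0.875 m from the base axis. Payload 4.2 kg.
Tool frame: the origin (TCP) lies midway between the tips of the shut fingers; the grasp point (between the pads) lies 19 mm behind it; z points along the fingers, y is the direction in which the jaws open and shut (so a half turn about z gives the same grasp; the last joint's range is limited). The gripper opens to 87 mm and grips with 3 to 60 N. Pads are 19 mm wide; open, the fingers measure 117 mm over their backs; the gripper's body (75 mm by 190 mm) begins 51 mm behind the grasp point.
Start: joints at [-49.297, 22.042, 0.453, 0, -68.411, -14.817], TCP at [0.273, -0.562, 0.223] pointing down, gripper open.
Joint ranges: [-179.83, 179.83], [-69.29, 118.12], [-61.27, 80.66], [-181.25, 117.63], [-171.15, -9.14], [-177.46, 177.46]. Speed limits (degrees/s): [159.86, 159.86, 180, 180, 180, 180].

### API

Orientations are given as a 3x3 rotation matrix whose columns are the frame's x, y, z axes.
In Python, from station import r gives the robot as it stands.
- The arm moves only by the tool play_rows, never from a script. Its argument "commands" is a list that holds one entry, the list of rows, each a list of 7 numbers: the shift along the world's x, y, z in m, then the turn, a rotation vector about the world's x, y, z in rad, then the closure, from 0 (fully open) to 1 (shut). A call has 1 to 5 rows; each row is the pose to reach, as a shift and turn from the pose commanded when the call began; what a row does not reach only later rows make up. A row lasts 1/10 s, in which the tool goes at most 50 mm and 8.59 degrees, less where a joint would pass 70% of its speed; a pose out of reach is approached as far as the arm can. A call with a gripper value outside its range is refused whole. The fingers move at their own pace and stop on an object; the grip force is fixed at half the most. Time passes only in rows, so rows that repeat a pose let the fingers close. It gives the time, the measured TCP pose, the force and the opening at its end, in the units of the state.
- r.sense(): the state, without advancing time (a new reading comes with each control period).
- r.capture(name): name is "scene" or "top"; returns a dict with "image" (480x640x3 uint8, red, green, blue), "range_z" (480x640 float32, m along the optical axis (not along the pixel's ray), 0 where there is no reading), "intrinsics" (3x3 intrinsics, pixels), "extrinsics" (4x4, takes a point from camera to world coordinates). Camera axes: x right, y up, looking along -z (the intrinsics and any distortion apply to the point x, -y, -z); pixel columns grow to the right and rows downward; lengths in m; the calibration is good to about 2 mm. A picture is of the moment at which its call begins.
- r.finish_job(): hands the job in, once; it reports no verdict.
The state is a dict: "time_s": time; "joints": joint angles; "joint_velocities": joint speeds; "effort": joint torques, N m; "tcp_pos": TCP position; "ee_rot": TCP orientation; "wrist_force": force on the tool from outside, world axes, zero at the start; "moment": the same for the moment, N m; "gripper_width": opening from 0.0 (shut) to 1.0 (fully open).
Only numpy, scipy, OpenCV 4.12 (cv2) and the standard library are available. Lean on these libraries where they do the work, as an engineer would, in place of code of your own. Each camera call takes 0.05 s, during which the arm holds its last target. There are 200 camera calls.

## Working session

There is one attempt and no reset: what is moved stays moved. The work goes in short steps, Python scripts to look and compute and a tool call to move; the robot and the scene stay as the last step left them, time stands still between calls to the robot, and variables do not carry over. Pictures are saved under pics/ and viewed, about 8 in all and at most 12, crops included, and the job is handed in when it is done.

Besides the shell and the picture viewer there is one more tool, called after "Request:" as name([rows], argument=value, ...), one row to a line, values as JSON. play_rows: Moves the arm, as the interface text tells. Its arguments: {"type":"object","properties":{"commands":{"type":"array","items":{"type":"array","items":{"type":"array","items":{"type":"number"}}}}},"required":["commands"]}

```bash
mkdir -p pics; ls
cat > h.py <<'E'
import numpy as np, cv2
from station import r
def cap(n):
    c=r.capture(n); return c
def save(c,name,box=None,s=1):
    im=c["image"]
    if box: x0,y0,x1,y1=box; im=im[y0:y1,x0:x1]
    im=cv2.resize(im,None,fx=s,fy=s,interpolation=cv2.INTER_CUBIC) if s!=1 else im
    cv2.imwrite("pics/"+name,cv2.cvtColor(im,cv2.COLOR_RGB2BGR))
def pts(c):
    K=c["intrinsics"];E=c["extrinsics"];z=c["range_z"]
    v,u=np.mgrid[:480,:640]
    P=np.stack([(u-K[0,2])/K[0,0]*z,-(v-K[1,2])/K[1,1]*z,-z],-1)
    return P@E[:3,:3].T+E[:3,3]
E
python3 - <<'E'
from h import *
a=cap("scene");b=cap("top")
save(a,"s0.png");save(b,"t0.png")
for c in(a,b):print(c.keys(),c["intrinsics"].round(1).tolist(),c["extrinsics"].round(3).tolist())
print(r.sense())
E
```

```text
pics
dict_keys(['image', 'range_z', 'intrinsics', 'extrinsics']) [[619.5, 0.0, 321.1], [0.0, 619.5, 241.2], [0.0, 0.0, 1.0]] [[0.583, -0.549, 0.599, 1.196], [0.813, 0.398, -0.426, -0.461], [-0.005, 0.735, 0.678, 0.837], [0.0, 0.0, 0.0, 1.0]]
dict_keys(['image', 'range_z', 'intrinsics', 'extrinsics']) [[538.7, 0.0, 310.2], [0.0, 538.7, 250.0], [0.0, 0.0, 1.0]] [[0.037, 0.979, -0.202, 0.422], [-0.999, 0.038, -0.002, -0.02], [0.006, 0.202, 0.979, 0.986], [0.0, 0.0, 0.0, 1.0]]
{'time_s': 0.1, 'joints': array([-4.92976826e+01,  2.20877726e+01,  3.88251561e-01, -2.48116525e-02,
       -6.84132014e+01, -1.48190004e+01]), 'joint_velocities': array([-0.06778284, -0.11743867,  0.23066893,  0.06085493, -0.06607557,
       -0.0492269 ]), 'effort': array([-2.00540212e-04, -3.91690636e+01,  1.87935483e+01,  4.23196211e+00,
        1.34962201e-02, -7.51393145e-05]), 'tcp_pos': array([ 0.27263712, -0.56179823,  0.22155978]), 'ee_rot': array([[-8.99754582e-01, -4.36395161e-01, -9.77694465e-04],
       [-4.36396242e-01,  8.99752879e-01,  1.75405423e-03],
       [ 1.14222630e-04,  2.00488052e-03, -9.99997984e-01]]), 'wrist_force': array([ 0.43500277, -0.29792355, -0.52767384]), 'moment': array([-0.0190194 ,  0.01852113, -0.04934489]), 'gripper_width': 0.9964696896772329}
```

View pics/s0.png

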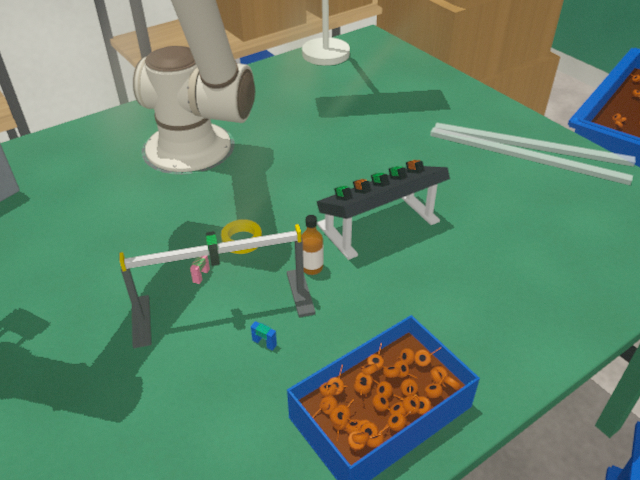

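View pics/t0.png

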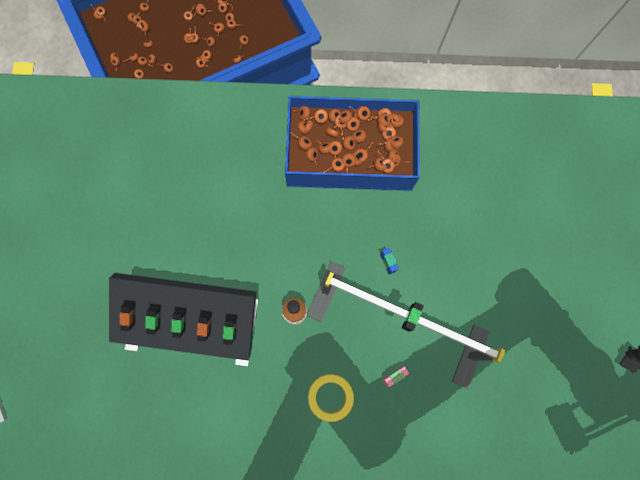

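The tray row in the top view shows copper at (127,315) and (203,326), and green at (152,320), (178,322) and (229,328). The hung green choke is at (413,316), on the bar that runs from (331,280) to (500,355). The blue and pink U's on the bench at (390,261) and (397,377) are decoys, and the orange toroids in the bin aren't U-shaped. Next I'll measure and make a crop to confirm.

```bash
cat > m.py <<'E'
from h import *
def blobs(c,name,roi):
    P=pts(c); h=cv2.cvtColor(c["image"],cv2.COLOR_RGB2HSV)
    x0,y0,x1,y1=roi
    for col,lo,hi in(("copper",(5,150,90),(16,255,255)),("green",(55,190,70),(80,255,255)),("yellow",(20,150,120),(32,255,255)),("white",(0,0,200),(180,40,255))):
        m=cv2.inRange(h,lo,hi);mm=np.zeros_like(m);mm[y0:y1,x0:x1]=m[y0:y1,x0:x1]
        n,l,s,ce=cv2.connectedComponentsWithStats(mm)
        for i in range(1,n):
            if s[i,4]>25:
                q=P[(l==i)&(P[...,2]>0.03)]
                if len(q): print(name,col,ce[i].round(1),s[i,4],np.median(q,0).round(4),"ztop",np.percentile(q[:,2],95).round(4), q.min(0).round(3),q.max(0).round(3))
if __name__=="__main__":
    b=cap("top");a=cap("scene")
    blobs(b,"top",(100,200,560,420)); blobs(a,"scene",(110,120,460,300))
    P=pts(b)
    # tray face plane
    m=np.zeros((480,640),np.uint8);cv2.fillPoly(m,[np.array([[120,285],[245,298],[242,350],[118,335]])],1)
    h=cv2.cvtColor(b["image"],cv2.COLOR_RGB2HSV)
    q=P[(m>0)&(h[...,2]<90)&(P[...,2]>.05)]
    for _ in range(5):
        ce=q.mean(0);n=np.linalg.svd(q-ce,full_matrices=0)[2][2];n*=np.sign(n[2]);d=(q-ce)@n;q=q[abs(d)<.004]
    print("plane n",n.round(4),"c",ce.round(4),len(q),"d std",d.std())
    save(b,"crop1.png",(100,250,440,380),2.35)
E
python3 m.py
```

```text
top copper [293.9 311.4] 260 [0.5    0.0034 0.0848] ztop 0.0931 [ 0.422 -0.02   0.068] [0.526 0.023 0.986]
top copper [124.8 318.6] 131 [0.4779 0.2735 0.117 ] ztop 0.1227 [0.468 0.265 0.109] [0.491 0.283 0.125]
top copper [202.  329.2] 127 [0.4663 0.1486 0.1167] ztop 0.1219 [0.456 0.14  0.109] [0.478 0.158 0.125]
top yellow [328.6 278.9] 47 [ 0.5489 -0.049   0.1587] ztop 0.1617 [ 0.541 -0.056  0.109] [ 0.558 -0.044  0.162]
top yellow [500.5 354.5] 50 [ 0.4432 -0.3123  0.1591] ztop 0.1622 [ 0.435 -0.319  0.154] [ 0.452 -0.307  0.163]
top yellow [330.6 397.4] 916 [ 0.4223 -0.0205  0.986 ] ztop 0.986 [ 0.422 -0.02   0.986] [ 0.422 -0.02   0.986]
top white [368.6 296.9] 551 [ 0.5238 -0.1134  0.1494] ztop 0.152 [ 0.422 -0.172  0.138] [ 0.552 -0.02   0.986]
top white [453.2 334.6] 507 [ 0.4705 -0.2436  0.1494] ztop 0.152 [ 0.422 -0.299  0.139] [ 0.496 -0.02   0.986]
top white [241.4 362.2] 70 [ 0.4223 -0.0205  0.986 ] ztop 0.986 [ 0.422 -0.02   0.986] [ 0.422 -0.02   0.986]
scene copper [411.9 164.3] 62 [0.4794 0.2697 0.1137] ztop 0.1227 [ 0.463 -0.461  0.101] [1.196 0.285 0.837]
scene cop
[... 831 characters left out ...]
[ 0.493 -0.054  0.082] [0.56  0.002 0.162]
scene yellow [244.  250.9] 75 [ 1.1965 -0.4606  0.8368] ztop 0.8368 [ 1.196 -0.461  0.837] [ 1.196 -0.461  0.837]
scene yellow [122.1 261.7] 72 [ 0.4503 -0.3131  0.1579] ztop 0.162 [ 0.433 -0.317  0.136] [ 0.455 -0.306  0.163]
scene white [447.7 126.6] 82 [ 1.1965 -0.4606  0.8368] ztop 0.8368 [ 1.196 -0.461  0.837] [ 1.196 -0.461  0.837]
scene white [257.1 239.1] 308 [ 0.5232 -0.1115  0.1506] ztop 0.1528 [ 0.495 -0.461  0.147] [ 1.196 -0.051  0.837]
scene white [170.3 253.2] 302 [ 0.4708 -0.2426  0.1506] ztop 0.1525 [ 0.446 -0.461  0.147] [ 1.196 -0.188  0.837]
plane n [-0.9933  0.1008  0.0564] c [0.4866 0.1849 0.1093] 635 d std 0.002267600207138422
```

View pics/crop1.png

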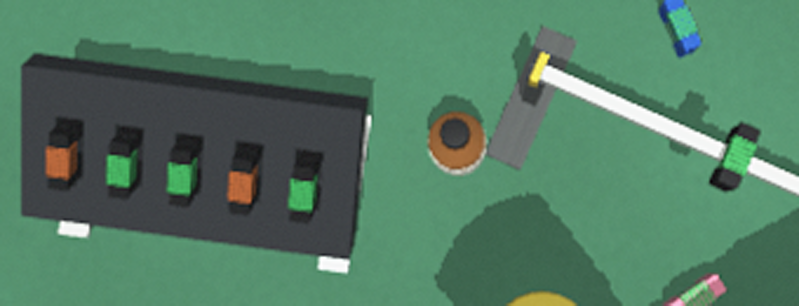

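The crop confirms it: the copper windings are in the 1st and 4th pockets from the left, and the tray rises towards +x. My plan is to grip each choke across its 42 mm length, with the fingers up-slope and down-slope. That stays clear of neighbouring chokes, and the fingers will straddle the bar when lowering. Next I'll refine the numbers and work out the move.

```bash
cat > plan.py <<'E'
from h import *
from scipy.spatial.transform import Rotation as Ro
def hsvmask(c,lo,hi,box):
    h=cv2.cvtColor(c["image"],cv2.COLOR_RGB2HSV);m=cv2.inRange(h,lo,hi)>0
    k=np.zeros_like(m);x0,y0,x1,y1=box;k[y0:y1,x0:x1]=1;return m&k
CU=((5,150,90),(16,255,255));GR=((55,190,60),(85,255,255));WH=((0,0,190),(180,40,255))
def top_geom(b):
    P=pts(b);w=P[hsvmask(b,*WH,(325,270,505,365))];w=w[(w[:,2]>.144)&(w[:,2]<.156)]
    vx,vy,x0,y0=cv2.fitLine(w[:,:2].astype(np.float32),cv2.DIST_HUBER,0,.01,.01).ravel()
    d=np.array([vx,vy]);d*=np.sign(d[1]);p=np.array([x0,y0])
    e=[P[hsvmask(b,(20,150,120),(32,255,255),bx)] for bx in((315,265,345,295),(488,342,515,368))]
    e=[np.median(q[q[:,2]>.15],0)[:2] for q in e]
    mid=p+d*(d@(np.mean(e,0)-p));print("bar dir",d,"mid",mid.round(4),"stop sep",((e[0]-e[1])@d).round(4),"z",np.median(w[:,2]).round(4))
    return d,mid,P
if __name__=="__main__":
    b=cap("top");d,mid,P=top_geom(b)
    g=P[hsvmask(b,*GR,(395,295,435,335))];g=g[g[:,2]>.155]
    print("hung",np.median(g,0).round(4),"bar y",((np.median(g,0)[:2]-mid)@d).round(4),len(g))
    yaw=np.arctan2(-.0116,.1249)
    x=np.array([np.cos(yaw),np.sin(yaw),0]);n=-.5*x+[0,0,.866];up=.866*x+[0,0,.5];yy=np.cross(n,up)
    for bx in((110,300,142,335),(190,310,220,345)):
        q=P[hsvmask(b,*CU,bx)];s=q@n;q=q[s>np.percentile(s,95)-.004]
        c=(up*np.mean(np.percentile(q@up,[3,97]))+yy*np.mean(np.percentile(q@yy,[3,97]))+n*np.percentile(q@n,70))
        print("cu top",c.round(4),"ext",np.ptp(q@up).round(3),np.ptp(q@yy).round(3),"origin",(c-.015*n).round(4),len(q))
    Rt=np.column_stack([np.cross(-up,-n),-up,-n]);s=r.sense()
    print("n",n.round(3),"rv",Ro.from_matrix(Rt@s["ee_rot"].T).as_rotvec().round(4)); np.save("Rt.npy",Rt)
E
python3 plan.py
```

```text
bar dir [0.37614402 0.92656124] mid [ 0.4965 -0.1811] stop sep 0.2835 z 0.1495
hung [nan nan nan] bar y nan 0
cu top [0.4773 0.274  0.1174] ext 0.422 0.306 origin [0.4847 0.2733 0.1044] 114
cu top [0.4656 0.149  0.1177] ext 0.023 0.016 origin [0.473  0.1483 0.1047] 114
n [-0.498  0.046  0.866] rv [-0.3119 -0.4504  1.002 ]
  return _methods._mean(a, axis=axis, dtype=dtype,
  ret = um.true_divide(
```

Request:
play_rows([
  [[0.01, 0.04, 0.01, -0.031, -0.045, 0.1, 0], [0.02, 0.085, 0.02, -0.062, -0.09, 0.2, 0], [0.03, 0.13, 0.03, -0.093, -0.135, 0.3, 0], [0.04, 0.175, 0.04, -0.125, -0.18, 0.4, 0], [0.05, 0.22, 0.05, -0.156, -0.225, 0.501, 0]],
])

```text
time_s: 0.75
tcp_pos: [0.3229, -0.3406, 0.2729]
ee_rot: [[-0.565, -0.785, 0.254], [-0.822, 0.562, -0.093], [-0.069, -0.261, -0.963]]
wrist_force: [2.4, -0.4, 1.3]
gripper_width: 0.997
```

Request:
play_rows([
  [[0.01, 0.045, 0.0, -0.031, -0.045, 0.1, 0], [0.02, 0.09, 0.0, -0.062, -0.09, 0.2, 0], [0.03, 0.135, 0.0, -0.093, -0.135, 0.3, 0], [0.04, 0.18, 0.0, -0.125, -0.18, 0.4, 0], [0.05, 0.225, 0.0, -0.156, -0.225, 0.501, 0]],
])

```text
time_s: 1.25
tcp_pos: [0.3728, -0.1156, 0.2734]
ee_rot: [[-0.089, -0.86, 0.503], [-0.996, 0.077, -0.044], [-0.0, -0.505, -0.863]]
wrist_force: [1.3, -0.3, -0.3]
gripper_width: 0.997
```

Request:
play_rows([
  [[0.01, 0.045, 0, 0, 0, 0, 0], [0.02, 0.09, 0, 0, 0, 0, 0.1], [0.03, 0.135, 0, 0, 0, 0, 0.2], [0.04, 0.18, 0, 0, 0, 0, 0.3], [0.04, 0.22, 0, 0, 0, 0, 0.3]],
])

```text
time_s: 1.75
tcp_pos: [0.4129, 0.1055, 0.273]
ee_rot: [[-0.09, -0.861, 0.5], [-0.996, 0.078, -0.045], [-0.001, -0.502, -0.865]]
wrist_force: [0.4, -0.4, -0.1]
gripper_width: 0.742
```

Request:
play_rows([
  [[0.01, 0.02, -0.035, 0, 0, 0, 0.3], [0.02, 0.04, -0.07, 0, 0, 0, 0.3], [0.03, 0.045, -0.1, 0, 0, 0, 0.3], [0.035, 0.045, -0.125, 0, 0, 0, 0.3], [0.035, 0.045, -0.125, 0, 0, 0, 0.3]],
])

```text
time_s: 2.25
tcp_pos: [0.455, 0.1507, 0.154]
ee_rot: [[-0.097, -0.869, 0.485], [-0.995, 0.08, -0.055], [0.009, -0.488, -0.873]]
wrist_force: [0.6, -1.3, -0.3]
gripper_width: 0.698
```

Run:
```python
from plan import *
import cv2
a=cap("scene");b=cap("top")
i=cv2.resize(a["image"][100:240,290:460],None,fx=3.5,fy=3.5,interpolation=2)[:,:595];save({"image":i},"h1.png")
P=pts(a);
g=P[hsvmask(a,*GR,(200,225,222,260))];g=g[(g[:,2]>.155)&(g[:,2]<.2)]
d=np.array([.3761,.9266]);mid=np.array([.4965,-.1811])
print("hung bar y",((g[:,:2]-mid)@d).min(),((g[:,:2]-mid)@d).max(),"x",np.median((g[:,:2]-mid)@[d[1],-d[0]]),g.mean(0))
P=pts(b);g=P[(P[...,2]>.157)&(P[...,2]<.175)&(abs((P[...,:2]-mid)@d)<.1)&(abs((P[...,:2]-mid)@[d[1],-d[0]])<.04)]
u=(g[:,:2]-mid)@d;print(len(g),np.percentile(u,[2,50,98]),np.percentile((g[:,:2]-mid)@[d[1],-d[0]],[2,50,98]))
s=r.sense();print(s["tcp_pos"],Ro.from_matrix(np.load("Rt.npy")@s["ee_rot"].T).as_rotvec().round(4))
```

```text
hung bar y -0.005350795334380102 0.007130644347450374 x -0.005018607903701351 [ 0.49179139 -0.18135167  0.16552229]
290 [-0.0077167   0.00018744  0.00771831] [-0.01986508 -0.00021398  0.02037668]
[0.45443879 0.15071905 0.15615334] [ 0.0045 -0.011   0.0053]
```

View pics/h1.png

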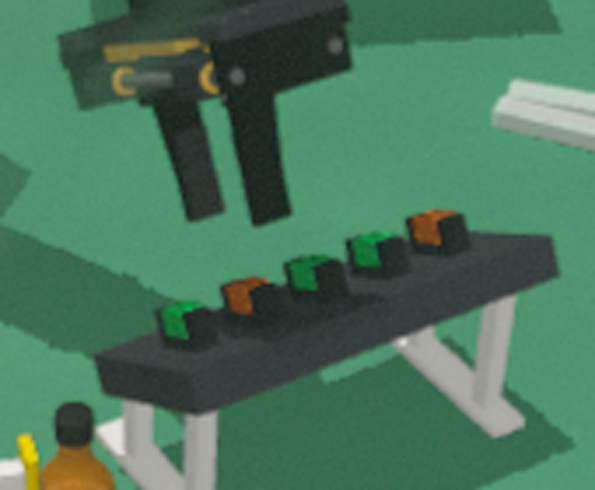

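The fingers are above the 4th-pocket copper (crop pixel 248,295), aligned fore and aft along the slope. I'll let it settle and check the offset.

Request:
play_rows([
  [[0, 0, 0, 0, 0, 0, 0.3], [0, 0, 0, 0, 0, 0, 0.3], [0, 0, 0, 0, 0, 0, 0.3]],
])

```text
time_s: 2.65
tcp_pos: [0.4541, 0.1526, 0.1575]
ee_rot: [[-0.094, -0.866, 0.49], [-0.996, 0.08, -0.049], [0.003, -0.493, -0.87]]
wrist_force: [0.3, 0.1, 0.3]
gripper_width: 0.703
```

Run:
```python
from plan import *
b=cap("top");s=r.sense()
print(s["tcp_pos"],Ro.from_matrix(np.load("Rt.npy")@s["ee_rot"].T).as_rotvec().round(4))
Rt=np.load("Rt.npy");n=-Rt[:,2]
for o in ([.473,.1483,.1047],[.4847,.2733,.1044]): 
  print("delta to origin-.004n",(np.array(o)-.004*n-s["tcp_pos"]).round(4))
save(b,"t1.png",(100,260,320,380),3)
```

```text
[0.45410884 0.15256919 0.15730503] [ 0.0026 -0.0087  0.0014]
delta to origin-.004n [ 0.0209 -0.0045 -0.0561]
delta to origin-.004n [ 0.0326  0.1205 -0.0564]
```

View pics/t1.png

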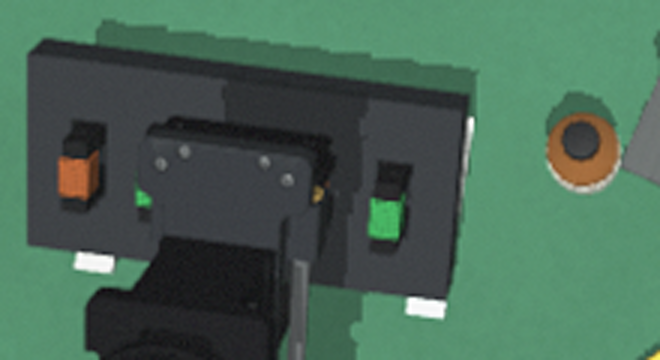

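Request:
play_rows([
  [[0.005, -0.003, -0.015, 0.003, -0.009, 0.001, 0.3], [0.01, -0.0045, -0.03, 0.003, -0.009, 0.001, 0.3], [0.015, -0.0045, -0.042, 0.003, -0.009, 0.001, 0.3], [0.0205, -0.0045, -0.055, 0.003, -0.009, 0.001, 0.3], [0.0205, -0.0045, -0.055, 0.003, -0.009, 0.001, 0.3]],
])

```text
time_s: 3.2
tcp_pos: [0.4752, 0.151, 0.1117]
ee_rot: [[-0.103, -0.869, 0.483], [-0.995, 0.084, -0.061], [0.012, -0.487, -0.873]]
wrist_force: [-0.8, -0.1, 0.1]
gripper_width: 0.701
```

Request:
play_rows([
  [[0, 0, 0, 0, 0, 0, 0.4], [0, 0, 0, 0, 0, 0, 0.5], [0, 0, 0, 0, 0, 0, 0.6], [0, 0, 0, 0, 0, 0, 0.7], [0, 0, 0, 0, 0, 0, 0.8]],
])

```text
time_s: 3.7
tcp_pos: [0.4724, 0.1534, 0.1118]
ee_rot: [[-0.096, -0.871, 0.482], [-0.995, 0.079, -0.056], [0.011, -0.486, -0.874]]
wrist_force: [-4.6, 0.4, 1.9]
gripper_width: 0.477
```

Request:
play_rows([
  [[0, 0, 0, 0, 0, 0, 0.35], [0, 0, 0, 0, 0, 0, 0.3], [0, 0, 0, 0, 0, 0, 0.3]],
])

```text
time_s: 4.0
tcp_pos: [0.4753, 0.1524, 0.1132]
ee_rot: [[-0.1, -0.868, 0.486], [-0.995, 0.081, -0.059], [0.012, -0.49, -0.872]]
wrist_force: [-0.0, -0.6, -0.1]
gripper_width: 0.652
```

```bash
cat > d.py <<'E'
from plan import *
def dl(o,off=.004):
    s=r.sense();Rt=np.load("Rt.npy")
    print(s["time_s"],"joints",s["joints"].round(1),"F",s["wrist_force"].round(1),"w",s["gripper_width"])
    print(s["tcp_pos"].round(4),"d",(np.array(o)+off*Rt[:,2]-s["tcp_pos"]).round(4),Ro.from_matrix(Rt@s["ee_rot"].T).as_rotvec().round(4))
E
python3 -c "
from d import *
dl([.473,.1483,.1047],.003)"
```

```text
4.0 joints [  16.     7.5  -60.9  117.6  -12.4 -137. ] F [-0.  -0.6 -0.1] w 0.6516884996707403
[0.4753 0.1524 0.1132] d [-0.0008 -0.0042 -0.0111] [ 0.0105 -0.0128  0.0075]
```

The joints are at their range limits here: j3 at -60.9, j4 at 117.6 and j5 at -12. The 30° lean with this grip can't go any deeper. I'll switch to gripping across the 16 mm winding thickness instead. Any lean in the slope plane works for that, so I'll lean 10° at the tray and -20° at the bar. Fingertips stay above the yoke underside, and I'll use a narrow opening of about 27 mm to miss the neighbours. First I'll back off.

Request:
play_rows([
  [[-0.008, 0, 0.014, 0, 0, 0, 0.3], [-0.016, 0, 0.028, 0, 0, 0, 0.3], [-0.024, 0, 0.045, 0, 0, 0, 0.3], [-0.02, 0, 0.08, 0, 0, 0, 0.5], [-0.01, 0, 0.11, 0, 0, 0, 0.69]],
])

```text
time_s: 4.5
tcp_pos: [0.4677, 0.149, 0.2084]
ee_rot: [[-0.107, -0.86, 0.499], [-0.994, 0.083, -0.07], [0.019, -0.504, -0.864]]
wrist_force: [2.5, 0.6, 1.8]
gripper_width: 0.59
```

```bash
cat > d2.py <<'E'
from plan import *
yaw=np.arctan2(-.0116,.1249);tx=np.array([np.cos(yaw),np.sin(yaw),0]);K=np.array([0,0,1.]);ty=np.cross(K,tx)
bx=np.array([.9266,-.3761,0]);by=np.array([.3761,.9266,0]);mid=np.array([.4965,-.1811,.150])
D=np.radians
def rot(x,y,a): z=np.sin(a)*x-np.cos(a)*K; return np.column_stack([np.cross(-y,z),-y,z])
RT=rot(tx,ty,D(10));RB=rot(bx,by,D(-20))
n=-.5*tx+.866*K
O={1:np.array([.4847,.2733,.1044]),2:np.array([.473,.1483,.1047])}
def dl(p,R):
    s=r.sense();rv=Ro.from_matrix(R@s["ee_rot"].T).as_rotvec()
    print("t",s["time_s"],"j",s["joints"].round(1),"F",s["wrist_force"].round(1),"w",round(s["gripper_width"],3))
    print("tcp",s["tcp_pos"].round(4),"d",(np.array(p)-s["tcp_pos"]).round(4),"rv",rv.round(4),"deg",np.degrees(np.linalg.norm(rv)).round(1))
E
python3 -c "
from d2 import *
dl(O[2]+.0045*n+.06*K,RT)"
```

```text
t 4.5 j [ 43.6  -1.7 -53.6  54.  -29.2 -95.6] F [2.5 0.6 1.8] w 0.59
tcp [0.4677 0.149  0.2084] d [ 0.003  -0.0005 -0.0398] rv [-0.497   0.3426  1.4912] deg 92.2
```

Request:
play_rows([
  [[0, 0, 0.02, -0.043, 0.03, 0.13, 0.69], [0, 0, 0.03, -0.086, 0.06, 0.26, 0.69], [0, 0, 0.03, -0.13, 0.09, 0.39, 0.69], [0, 0, 0.03, -0.174, 0.12, 0.52, 0.69], [0, 0, 0.03, -0.217, 0.15, 0.65, 0.69]],
])

```text
time_s: 5.0
tcp_pos: [0.4691, 0.15, 0.2394]
ee_rot: [[0.472, -0.79, 0.391], [-0.863, -0.504, 0.023], [0.179, -0.348, -0.92]]
wrist_force: [-0.2, -0.3, 1.4]
gripper_width: 0.32
```

Request:
play_rows([
  [[0, 0, 0, -0.043, 0.03, 0.13, 0.69], [0, 0, 0, -0.086, 0.06, 0.26, 0.69], [0, 0, 0, -0.13, 0.09, 0.39, 0.69], [0, 0, 0, -0.174, 0.12, 0.52, 0.69], [0, 0, 0, -0.217, 0.15, 0.65, 0.69]],
])

```text
time_s: 5.5
tcp_pos: [0.4693, 0.1499, 0.2392]
ee_rot: [[0.913, -0.337, 0.229], [-0.35, -0.936, 0.018], [0.208, -0.097, -0.973]]
wrist_force: [0.1, 0.2, 0.3]
gripper_width: 0.31
```

```bash
python3 -c "
from d2 import *
dl(O[2]+.0045*n+.04*K,RT)"
```

```text
t 5.5 j [ 41.6   1.6 -28.8  10.5 -49.5  21.9] F [0.1 0.2 0.3] w 0.31
tcp [0.4693 0.1499 0.2392] d [ 0.0015 -0.0014 -0.0906] rv [-0.0871  0.0568  0.2544] deg 15.7
```

Request:
play_rows([
  [[0.0005, 0, -0.02, -0.043, 0.028, 0.127, 0.69], [0.0015, -0.0014, -0.045, -0.087, 0.057, 0.254, 0.69], [0.0015, -0.0014, -0.07, -0.087, 0.057, 0.254, 0.69], [0.0015, -0.0014, -0.09, -0.087, 0.057, 0.254, 0.69], [0.0015, -0.0014, -0.09, -0.087, 0.057, 0.254, 0.69]],
])

```text
time_s: 6.0
tcp_pos: [0.4691, 0.147, 0.1462]
ee_rot: [[0.981, -0.099, 0.169], [-0.097, -0.995, -0.02], [0.17, 0.003, -0.985]]
wrist_force: [1.0, -0.4, -0.2]
gripper_width: 0.311
```

Run:
```python
from d2 import *
dl(O[2]+.0045*n,RT)
b=cap("top");a=cap("scene")
i=np.hstack([cv2.resize(b["image"][280:360,100:260],(480,240),interpolation=2)]);j=cv2.resize(a["image"][130:210,310:470],(480,240),interpolation=2)
save({"image":np.vstack([i,j])},"c2.png")
```

```text
t 6.0 j [ 40.8   9.2 -34.7  11.2 -40.   35.3] F [ 1.  -0.4 -0.2] w 0.311
tcp [0.4691 0.147  0.1462] d [ 0.0017  0.0015 -0.0376] rv [ 0.0028 -0.0043  0.0064] deg 0.5
```

View pics/c2.png

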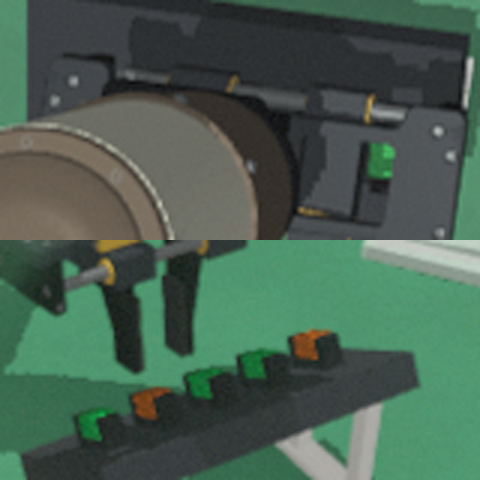

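The fingers straddle the copper's line at (152,403) in the lower half of the crop. I'll descend straight down and close.

Request:
play_rows([
  [[0.001, 0.0015, -0.01, 0.003, -0.004, 0.006, 0.69], [0.0017, 0.0015, -0.02, 0.003, -0.004, 0.006, 0.69], [0.0017, 0.0015, -0.03, 0.003, -0.004, 0.006, 0.69], [0.0017, 0.0015, -0.0375, 0.003, -0.004, 0.006, 0.69], [0.0017, 0.0015, -0.0375, 0.003, -0.004, 0.006, 0.69]],
])

```text
time_s: 6.6
tcp_pos: [0.4719, 0.1493, 0.1104]
ee_rot: [[0.98, -0.092, 0.176], [-0.091, -0.996, -0.013], [0.177, -0.003, -0.984]]
wrist_force: [0.0, 0.3, 0.8]
gripper_width: 0.308
```

Request:
play_rows([
  [[0, 0, 0, 0, 0, 0, 0.75], [0, 0, 0, 0, 0, 0, 0.8], [0, 0, 0, 0, 0, 0, 0.85], [0, 0, 0, 0, 0, 0, 0.95], [0, 0, 0, 0, 0, 0, 0.95]],
])

```text
time_s: 7.1
tcp_pos: [0.4728, 0.1501, 0.1119]
ee_rot: [[0.98, -0.092, 0.179], [-0.091, -0.996, -0.011], [0.179, -0.005, -0.984]]
wrist_force: [0.1, -0.3, 1.6]
gripper_width: 0.177
```

Run:
```python
from d2 import *
dl(O[2]+.0045*n,RT)
```

```text
t 7.1 j [ 40.6  12.1 -37.9  13.2 -33.3  33.5] F [ 0.1 -0.3  1.6] w 0.177
tcp [0.4728 0.1501 0.1119] d [-0.0021 -0.0016 -0.0033] rv [-0.0047  0.0063 -0.0008] deg 0.5
```

Gripped: the opening is 15.4 mm on a 16 mm winding. I'll lift along the face normal.

Request:
play_rows([
  [[-0.004, 0.0004, 0.007, 0, 0, 0, 0.95], [-0.008, 0.0008, 0.014, 0, 0, 0, 0.95], [-0.013, 0.0012, 0.0225, 0, 0, 0, 0.95], [-0.018, 0.0016, 0.031, 0, 0, 0, 0.95], [-0.023, 0.002, 0.04, 0, 0, 0, 0.95]],
])

```text
time_s: 7.6
tcp_pos: [0.4488, 0.1518, 0.1522]
ee_rot: [[0.98, -0.092, 0.178], [-0.091, -0.996, -0.012], [0.178, -0.005, -0.984]]
wrist_force: [-0.2, -0.8, -1.0]
gripper_width: 0.181
```

Request:
play_rows([
  [[0, 0, 0.03, 0, 0, 0, 0.95], [0, 0, 0.06, 0, 0, 0, 0.95], [0, 0, 0.09, 0, 0, 0, 0.95], [0, 0, 0.12, 0, 0, 0, 0.95], [0, 0, 0.12, 0, 0, 0, 0.95]],
])

```text
time_s: 8.1
tcp_pos: [0.4512, 0.1534, 0.2769]
ee_rot: [[0.978, -0.091, 0.187], [-0.091, -0.996, -0.006], [0.186, -0.012, -0.982]]
wrist_force: [0.2, 0.2, -1.3]
gripper_width: 0.177
```

Run:
```python
from d2 import *
dl(mid-.07*by+.1*K,RB)
a=cap("scene");P=pts(a);m=hsvmask(a,*CU,(300,60,470,230))&(P[...,2]>.14);print(m.sum(),np.argwhere(m).mean(0),np.median(P[m],0) if m.any() else 0)
```

```text
t 8.1 j [ 43.4  -0.3 -24.1   8.9 -58.9  37.2] F [ 0.2  0.2 -1.3] w 0.177
tcp [0.4512 0.1534 0.2769] d [ 0.019  -0.3994 -0.0269] rv [ 0.116   0.5258 -0.2846] deg 34.9
5 [101.4 359.2] [0.44906569 0.15498095 0.285022  ]
```

Request:
play_rows([
  [[0.002, -0.04, 0, 0.023, 0.105, -0.057, 0.95], [0.004, -0.08, 0, 0.046, 0.21, -0.114, 0.95], [0.006, -0.12, 0, 0.07, 0.315, -0.171, 0.95], [0.008, -0.16, 0, 0.093, 0.42, -0.228, 0.95], [0.01, -0.2, 0, 0.116, 0.526, -0.285, 0.95]],
])

```text
time_s: 8.65
tcp_pos: [0.4591, -0.0492, 0.2714]
ee_rot: [[0.866, -0.376, -0.33], [-0.353, -0.927, 0.128], [-0.354, 0.006, -0.935]]
wrist_force: [1.8, 1.2, -0.3]
gripper_width: 0.177
```

Request:
play_rows([
  [[0.002, -0.04, 0, 0, 0, 0, 0.95], [0.004, -0.08, 0, 0, 0, 0, 0.95], [0.006, -0.12, 0, 0, 0, 0, 0.95], [0.008, -0.16, 0, 0, 0, 0, 0.95], [0.01, -0.2, 0, 0, 0, 0, 0.95]],
])

```text
time_s: 9.15
tcp_pos: [0.4688, -0.2492, 0.2704]
ee_rot: [[0.867, -0.374, -0.329], [-0.352, -0.927, 0.126], [-0.352, 0.006, -0.936]]
wrist_force: [1.1, 0.7, -0.1]
gripper_width: 0.178
```

```bash
cat > look.py <<'E'
from d2 import *
import sys
def look(name,yb):
    s=r.sense();a=cap("scene");t=cap("top");p=mid+yb*by
    dl(p+.05*K,RB)
    for c,nm in((a,"scene"),(t,"top")):
        E=c["extrinsics"];k=c["intrinsics"];q=(s["tcp_pos"]-E[:3,3])@E[:3,:3];u,v=k[0,0]*q[0]/-q[2]+k[0,2],-k[1,1]*q[1]/-q[2]+k[1,2]
        u,v=int(u),int(v);print(nm,"tcp px",u,v)
        P=pts(c);m=hsvmask(c,*CU,(max(u-50,0),max(v-50,0),u+50,v+50))&(P[...,2]>.15)
        q=P[m]
        if len(q): w=q-mid;print(" cu",len(q),np.column_stack([w@bx,w@by,w@K]).min(0).round(4),np.column_stack([w@bx,w@by,w@K]).max(0).round(4))
        if nm=="scene": save(c,name,(u-60,v-45,u+60,v+65),5)
look(sys.argv[1],float(sys.argv[2]))
E
python3 look.py hang1.png -0.07
```

```text
t 9.25 j [-12.5  22.5   6.2  -3.  -94.2  80.5] F [-1.1  1.1 -1.3] w 0.174
tcp [ 0.4685 -0.2512  0.2694] d [ 0.0016  0.0052 -0.0694] rv [ 0.003  -0.0138  0.0031] deg 0.8
scene tcp px 151 195
 cu 121 [-0.0185 -0.0786  0.1279] [ 0.0654 -0.0552  0.1886]
top tcp px 481 331
 cu 18 [-0.0035 -0.0865  0.126 ] [ 0.0076 -0.0825  0.13  ]
```

View pics/hang1.png

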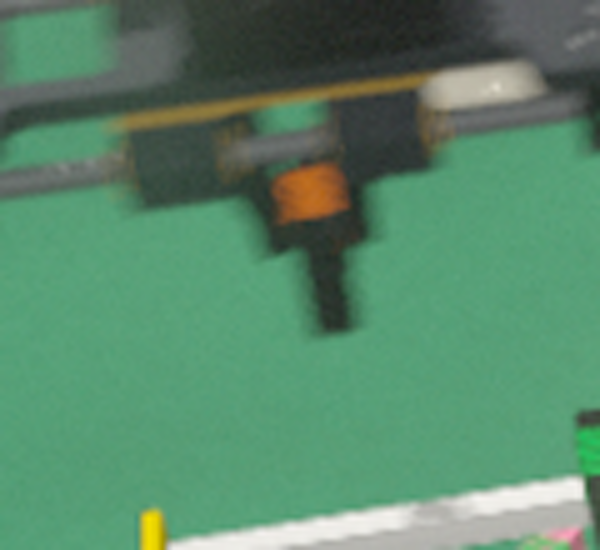

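```bash
cat > leg.py <<'E'
from d2 import *
def leg(show=True):
    s=r.sense();a=cap("scene");P=pts(a);t=s["tcp_pos"];w=P-t
    X,Y,Z=w@bx,w@by,w@K
    m=(abs(Y)<.012)&(X>0)&(X<.05)&(Z<-.006)&(Z>-.05)&(P[...,2]>.155)
    m=cv2.erode(m.astype(np.uint8),np.ones((2,2)))>0
    q=np.column_stack([X[m],Y[m],Z[m]])
    f=np.polyfit(q[:,2],q[:,0],1);ok=abs(q[:,0]-np.polyval(f,q[:,2]))<.003;f=np.polyfit(q[ok,2],q[ok,0],1)
    print(len(q),"face X-tcp at z -.018:",np.polyval(f,-.018).round(4),"slope dX/dZ",f[0].round(3),"Zmin",np.percentile(q[:,2],[1,5]).round(4),"Y ext",np.percentile(q[:,1],[3,97]).round(4),"X med",np.median(q[:,0]).round(4))
    h=hsvmask(a,*CU,(0,0,640,480))&(abs(Y)<.03)&(abs(X)<.035)&(abs(Z)<.04)
    q=np.column_stack([X[h],Y[h],Z[h]]);print("winding",len(q),np.percentile(q,[3,50,97],axis=0).round(4).tolist())
    print("tcp in bar frame",((t-mid)@bx).round(4),((t-mid)@by).round(4),((t-mid)@K).round(4))
leg()
E
python3 leg.py
```

```text
103 face X-tcp at z -.018: 0.016 slope dX/dZ 0.059 Zmin [-0.0292 -0.0281] Y ext [-0.004   0.0082] X med 0.0159
winding 96 [[-0.0151, -0.0058, 0.0074], [-0.0028, 0.0005, 0.0092], [0.0078, 0.0072, 0.014]]
tcp in bar frame 0.0004 -0.0755 0.1194
```

Request:
play_rows([
  [[0.0037, -0.0015, -0.015, -0.011, -0.028, 0, 0.95], [0.0037, -0.0015, -0.03, -0.011, -0.028, 0, 0.95], [0.0037, -0.0015, -0.05, -0.011, -0.028, 0, 0.95], [0.0037, -0.0015, -0.065, -0.011, -0.028, 0, 0.95], [0.0037, -0.0015, -0.07, -0.011, -0.028, 0, 0.95]],
])

```text
time_s: 9.8
tcp_pos: [0.4721, -0.2478, 0.1995]
ee_rot: [[0.876, -0.373, -0.304], [-0.355, -0.928, 0.116], [-0.326, 0.006, -0.945]]
wrist_force: [0.2, -0.7, -1.2]
gripper_width: 0.176
```

Request:
play_rows([
  [[0, 0, 0, 0, 0, 0, 0.95], [0, 0, 0, 0, 0, 0, 0.95]],
])

```text
time_s: 10.0
tcp_pos: [0.4736, -0.2492, 0.2022]
ee_rot: [[0.878, -0.374, -0.299], [-0.356, -0.928, 0.114], [-0.32, 0.006, -0.947]]
wrist_force: [0.3, -0.2, -0.1]
gripper_width: 0.177
```

```bash
python3 leg.py; python3 look.py hang2.png -0.07
```

```text
81 face X-tcp at z -.018: 0.0165 slope dX/dZ -0.016 Zmin [-0.0292 -0.0276] Y ext [-0.004   0.0082] X med 0.0167
winding 90 [[-0.0153, -0.0059, 0.0071], [-0.0038, 0.0005, 0.0092], [0.0058, 0.0077, 0.0163]]
tcp in bar frame 0.0044 -0.0717 0.0522
t 10.15 j [-12.1  24.3  -0.4  -2.8 -83.8  80.8] F [ 0.3 -0.3 -1.1] w 0.176
tcp [ 0.4737 -0.2496  0.2023] d [-0.0035  0.0036 -0.0023] rv [ 0.0147  0.0198 -0.0022] deg 1.4
scene tcp px 160 232
 cu 90 [-0.0134 -0.078   0.059 ] [ 0.0614 -0.0618  0.1208]
top tcp px 466 330
 cu 68 [-0.0089 -0.0803  0.0572] [ 0.0063 -0.0696  0.0627]
```

View pics/hang2.png

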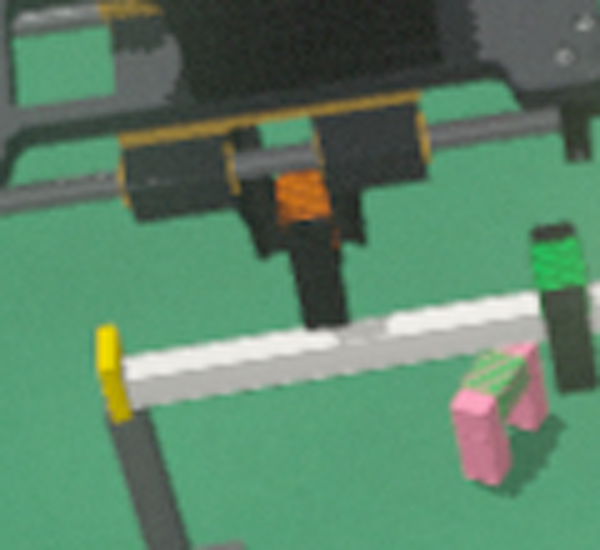

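The choke is upright above the bar, left of the hung green choke (crop 560,300) and well clear of it and the end stop. Its centre X is about 0, so I'll lower it.

Request:
play_rows([
  [[0, 0, -0.008, 0, 0, 0, 0.95], [0, 0, -0.016, 0, 0, 0, 0.95], [0, 0, -0.025, 0, 0, 0, 0.95], [0, 0, -0.033, 0, 0, 0, 0.95], [0, 0, -0.038, 0, 0, 0, 0.95]],
])

```text
time_s: 10.65
tcp_pos: [0.4728, -0.2495, 0.1621]
ee_rot: [[0.877, -0.375, -0.302], [-0.356, -0.927, 0.115], [-0.323, 0.007, -0.946]]
wrist_force: [-0.2, 0.3, -0.5]
gripper_width: 0.177
```

Request:
play_rows([
  [[0, 0, 0, 0, 0, 0, 0.95], [0, 0, -0.002, 0, 0, 0, 0.95], [0, 0, -0.004, 0, 0, 0, 0.95], [0, 0, -0.004, 0, 0, 0, 0.95]],
])

```text
time_s: 11.05
tcp_pos: [0.4733, -0.2496, 0.1594]
ee_rot: [[0.877, -0.374, -0.3], [-0.356, -0.927, 0.115], [-0.321, 0.006, -0.947]]
wrist_force: [0.3, -0.7, 0.0]
gripper_width: 0.178
```

```bash
python3 leg.py; python3 -c "
from d2 import *
dl(mid,RB)"
```

```text
t 11.1 j [-12.1  26.3  -3.5  -2.9 -78.7  81.1] F [ 0.9  0.3 -1.3] w 0.175
tcp [ 0.4733 -0.2496  0.1596] d [ 0.0232  0.0685 -0.0096] rv [ 0.0143  0.0184 -0.002 ] deg 1.3Traceback (most recent call last):
  File "leg.py", line 13, in <module>
    leg()
    ~~~^^
  File "leg.py", line 8, in leg
    f=np.polyfit(q[:,2],q[:,0],1);ok=abs(q[:,0]-np.polyval(f,q[:,2]))<.003;f=np.polyfit(q[ok,2],q[ok,0],1)
    raise TypeError("expected non-empty vector for x")
TypeError: expected non-empty vector for x
```

Request:
play_rows([
  [[0, 0, -0.0015, 0, 0, 0, 0.95], [0, 0, -0.003, 0, 0, 0, 0.95], [0, 0, -0.003, 0, 0, 0, 0.95]],
])

```text
time_s: 11.4
tcp_pos: [0.4734, -0.2496, 0.1567]
ee_rot: [[0.878, -0.374, -0.3], [-0.356, -0.927, 0.114], [-0.321, 0.006, -0.947]]
wrist_force: [0.4, -0.4, 0.1]
gripper_width: 0.179
```

Request:
play_rows([
  [[0, 0, -0.001, 0, 0, 0, 0.95], [0, 0, -0.0015, 0, 0, 0, 0.95], [0, 0, -0.0015, 0, 0, 0, 0.95]],
])

```text
time_s: 11.7
tcp_pos: [0.4735, -0.2497, 0.1565]
ee_rot: [[0.878, -0.374, -0.3], [-0.356, -0.928, 0.114], [-0.32, 0.007, -0.947]]
wrist_force: [-0.2, 1.7, 6.7]
gripper_width: 0.177
```

The choke is seated, with 6.7 N of contact. I'll release gently and check before backing off.

Request:
play_rows([
  [[0, 0, 0.0005, 0, 0, 0, 0.8], [0, 0, 0.0005, 0, 0, 0, 0.75], [0, 0, 0.0005, 0, 0, 0, 0.69], [0, 0, 0.0005, 0, 0, 0, 0.69]],
])

```text
time_s: 12.1
tcp_pos: [0.4731, -0.2496, 0.1551]
ee_rot: [[0.877, -0.374, -0.301], [-0.356, -0.927, 0.115], [-0.322, 0.006, -0.947]]
wrist_force: [-0.7, 0.7, 0.3]
gripper_width: 0.289
```

Request:
play_rows([
  [[0, 0, 0.01, 0, 0, 0, 0.69], [0, 0, 0.03, 0, 0, 0, 0.69], [0, 0, 0.06, 0, 0, 0, 0.69], [0, 0, 0.095, 0, 0, 0, 0.69], [0, 0, 0.13, 0, 0, 0, 0.69]],
])

```text
time_s: 12.6
tcp_pos: [0.473, -0.2497, 0.2874]
ee_rot: [[0.877, -0.374, -0.3], [-0.356, -0.927, 0.114], [-0.321, 0.007, -0.947]]
wrist_force: [1.3, 0.2, -0.7]
gripper_width: 0.31
```

```bash
cat > chk.py <<'E'
from d2 import *
a=cap("scene")
for c,nm in((a,"scene"),(cap("top"),"top")):
    P=pts(c);w=P-mid;X,Y,Z=w@bx,w@by,w@K
    m=(abs(X)<.035)&(abs(Y)<.125)&(Z>.006)&(Z<.03)
    l=cv2.connectedComponentsWithStats(m.astype(np.uint8))
    for i in range(1,l[0]):
        k=l[1]==i
        if k.sum()>30:print(nm,l[3][i].round(0),k.sum(),"X",np.percentile(X[k],[3,97]).round(4),"Y",np.percentile(Y[k],[3,97]).round(4),"Ztop",np.percentile(Z[k],[50,95]).round(4), "slope", np.polyfit(X[k][Z[k]>.011],Z[k][Z[k]>.011],1)[0].round(3))
save(a,"chk.png",(110,200,330,310),3)
E
python3 chk.py; python3 -c "
from d2 import *
dl(O[1]+.15*K,RT)"
```

```text
scene [212. 242.] 202 X [-0.0203  0.0212] Y [-0.0056  0.0092] Ztop [0.0148 0.0172] slope -0.03
scene [166. 250.] 218 X [-0.0189  0.0216] Y [-0.0776 -0.0626] Ztop [0.0148 0.0173] slope -0.018
t 12.7 j [-12.1  21.    7.6  -2.7 -94.4  80.3] F [ 0.3 -0.6 -0.2] w 0.313
tcp [ 0.4753 -0.2509  0.2915] d [ 0.0094  0.5242 -0.0371] rv [-0.1093 -0.4788  0.2864] deg 32.6
```

View pics/chk.png

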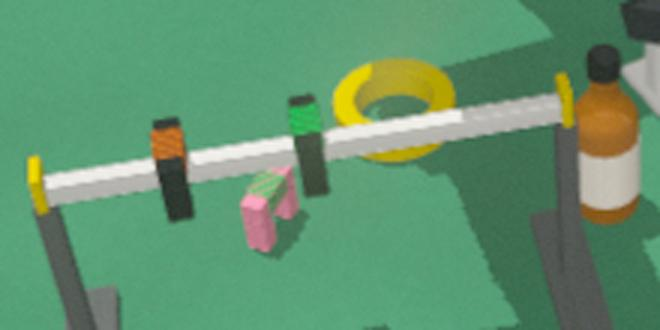

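One copper hangs astride and upright at crop (170,165), at bar y ≈ -70 mm, and the green choke is undisturbed at 0. On to the second.

Request:
play_rows([
  [[0.001, 0.045, 0, -0.022, -0.096, 0.057, 0.69], [0.002, 0.09, 0, -0.044, -0.192, 0.114, 0.69], [0.003, 0.135, 0, -0.066, -0.288, 0.171, 0.69], [0.004, 0.18, 0, -0.088, -0.384, 0.228, 0.69], [0.005, 0.225, 0, -0.109, -0.479, 0.286, 0.69]],
])

```text
time_s: 13.2
tcp_pos: [0.4783, -0.0229, 0.2865]
ee_rot: [[0.982, -0.091, 0.167], [-0.09, -0.996, -0.013], [0.168, -0.002, -0.986]]
wrist_force: [0.3, 0.4, 0.4]
gripper_width: 0.313
```

Request:
play_rows([
  [[0.001, 0.048, 0, 0, 0, 0, 0.69], [0.002, 0.096, 0, 0, 0, 0, 0.69], [0.003, 0.144, 0, 0, 0, 0, 0.69], [0.004, 0.192, 0, 0, 0, 0, 0.69], [0.005, 0.24, 0, 0, 0, 0, 0.69]],
])

```text
time_s: 13.7
tcp_pos: [0.4826, 0.2173, 0.286]
ee_rot: [[0.982, -0.092, 0.162], [-0.092, -0.996, -0.014], [0.162, -0.001, -0.987]]
wrist_force: [1.1, -0.4, 0.2]
gripper_width: 0.311
```

Request:
play_rows([
  [[0, 0.03, -0.03, 0, 0, 0, 0.69], [0, 0.058, -0.06, 0, 0, 0, 0.69], [0, 0.058, -0.09, 0, 0, 0, 0.69], [0, 0.058, -0.12, 0, 0, 0, 0.69], [0, 0.058, -0.135, 0, 0, 0, 0.69]],
])

```text
time_s: 14.2
tcp_pos: [0.4818, 0.2724, 0.1476]
ee_rot: [[0.983, -0.093, 0.158], [-0.091, -0.996, -0.018], [0.159, 0.003, -0.987]]
wrist_force: [-0.5, -0.2, -0.0]
gripper_width: 0.306
```

```bash
python3 -c "
from d2 import *
cap('top');cap('top');dl(O[1]+.003*n,RT)"
```

```text
t 14.3 j [ 50.4  15.7 -25.4  10.9 -44.5  26.8] F [ 0.6 -0.7  0.5] w 0.313
tcp [0.4819 0.2721 0.1479] d [ 0.0013  0.0014 -0.0409] rv [ 0.0024 -0.016   0.0008] deg 0.9
```

Request:
play_rows([
  [[0, 0.0005, -0.011, 0.002, -0.016, 0.001, 0.69], [0, 0.0005, -0.022, 0.002, -0.016, 0.001, 0.69], [0, 0.0005, -0.032, 0.002, -0.016, 0.001, 0.69], [0, 0.0005, -0.04, 0.002, -0.016, 0.001, 0.69], [0, 0.0005, -0.04, 0.002, -0.016, 0.001, 0.69]],
])

```text
time_s: 14.8
tcp_pos: [0.4829, 0.2733, 0.1094]
ee_rot: [[0.98, -0.092, 0.175], [-0.091, -0.996, -0.014], [0.176, -0.003, -0.984]]
wrist_force: [-0.3, 0.1, -0.1]
gripper_width: 0.311
```

Request:
play_rows([
  [[0, 0, 0, 0, 0, 0, 0.75], [0, 0, 0, 0, 0, 0, 0.8], [0, 0, 0, 0, 0, 0, 0.85], [0, 0, 0, 0, 0, 0, 0.95], [0, 0, 0, 0, 0, 0, 0.95]],
])

```text
time_s: 15.3
tcp_pos: [0.4836, 0.2743, 0.111]
ee_rot: [[0.98, -0.092, 0.178], [-0.091, -0.996, -0.011], [0.178, -0.005, -0.984]]
wrist_force: [0.1, 0.1, 1.7]
gripper_width: 0.183
```

```bash
python3 -c "
from d2 import *
dl(O[1]+.003*n,RT)"
```

```text
t 15.3 j [ 50.6  17.9 -29.6  13.8 -37.2  23.5] F [0.1 0.1 1.7] w 0.183
tcp [0.4836 0.2743 0.111 ] d [-0.0004 -0.0008 -0.004 ] rv [-0.0049  0.005  -0.0007] deg 0.4
```

Gripped at 15.9 mm. I'll lift along the normal, then up and across to bar y = +70 mm.

Request:
play_rows([
  [[-0.004, 0.0004, 0.007, 0, 0, 0, 0.95], [-0.008, 0.0008, 0.014, 0, 0, 0, 0.95], [-0.013, 0.0012, 0.0225, 0, 0, 0, 0.95], [-0.018, 0.0016, 0.031, 0, 0, 0, 0.95], [-0.023, 0.002, 0.04, 0, 0, 0, 0.95]],
])

```text
time_s: 15.8
tcp_pos: [0.4594, 0.2758, 0.1512]
ee_rot: [[0.98, -0.092, 0.177], [-0.091, -0.996, -0.012], [0.177, -0.004, -0.984]]
wrist_force: [-0.1, 0.8, -0.5]
gripper_width: 0.174
```

Request:
play_rows([
  [[0, 0, 0.03, 0, 0, 0, 0.95], [0, 0, 0.06, 0, 0, 0, 0.95], [0, 0, 0.09, 0, 0, 0, 0.95], [0, 0, 0.12, 0, 0, 0, 0.95], [0, 0, 0.12, 0, 0, 0, 0.95]],
])

```text
time_s: 16.3
tcp_pos: [0.4616, 0.2777, 0.2762]
ee_rot: [[0.979, -0.091, 0.184], [-0.092, -0.996, -0.004], [0.184, -0.012, -0.983]]
wrist_force: [0.3, 0.3, -1.4]
gripper_width: 0.18
```

```bash
python3 -c "
from d2 import *
dl(mid+.07*by+.12*K,RB)"
```

```text
t 16.3 j [ 53.2   7.  -16.7   9.9 -60.5  27. ] F [ 0.3  0.3 -1.4] w 0.18
tcp [0.4616 0.2777 0.2762] d [ 0.0613 -0.394  -0.0062] rv [ 0.1146  0.5235 -0.2843] deg 34.8
```

Request:
play_rows([
  [[0.006, -0.04, 0, 0.022, 0.1, -0.057, 0.95], [0.012, -0.08, 0, 0.044, 0.2, -0.114, 0.95], [0.018, -0.12, 0, 0.066, 0.3, -0.171, 0.95], [0.024, -0.16, 0, 0.088, 0.4, -0.228, 0.95], [0.03, -0.2, 0, 0.108, 0.5, -0.285, 0.95]],
])

```text
time_s: 16.8
tcp_pos: [0.49, 0.075, 0.2711]
ee_rot: [[0.875, -0.374, -0.307], [-0.356, -0.927, 0.117], [-0.329, 0.007, -0.944]]
wrist_force: [1.6, 1.0, -0.5]
gripper_width: 0.178
```

Request:
play_rows([
  [[0.006, -0.04, 0, 0, 0, 0, 0.95], [0.012, -0.08, 0, 0, 0, 0, 0.95], [0.018, -0.12, 0, 0, 0, 0, 0.95], [0.025, -0.16, 0, 0, 0, 0, 0.95], [0.031, -0.194, 0, 0, 0, 0, 0.95]],
])

```text
time_s: 17.3
tcp_pos: [0.5208, -0.1197, 0.2701]
ee_rot: [[0.876, -0.374, -0.306], [-0.356, -0.928, 0.114], [-0.326, 0.009, -0.945]]
wrist_force: [0.5, 0.7, -0.2]
gripper_width: 0.181
```

Request:
play_rows([
  [[0, 0, 0, 0, 0, 0, 0.95], [0, 0, 0, 0, 0, 0, 0.95]],
])

```text
time_s: 17.5
tcp_pos: [0.5208, -0.1182, 0.2698]
ee_rot: [[0.875, -0.374, -0.306], [-0.356, -0.927, 0.115], [-0.327, 0.008, -0.945]]
wrist_force: [-0.2, -0.2, -0.3]
gripper_width: 0.179
```

```bash
python3 leg.py;  python3 -c "
from d2 import *
dl(mid+.07*by+.05*K,RB)"
```

```text
90 face X-tcp at z -.018: 0.0183 slope dX/dZ 0.01 Zmin [-0.028  -0.0267] Y ext [-0.0039  0.0082] X med 0.0182
winding 65 [[-0.0123, -0.0034, 0.0084], [-0.0025, 0.0027, 0.0096], [0.0068, 0.0078, 0.0114]]
tcp in bar frame -0.0012 0.0674 0.1198
t 17.55 j [  0.6  21.8   7.1  -6.8 -93.1  68.1] F [-0.4 -0.6 -0.1] w 0.176
tcp [ 0.5208 -0.1175  0.2701] d [ 0.002   0.0013 -0.0701] rv [ 0.0138  0.0124 -0.0032] deg 1.1
```

Request:
play_rows([
  [[0.0037, -0.0015, -0.015, 0, 0, 0, 0.95], [0.0037, -0.0015, -0.03, 0, 0, 0, 0.95], [0.0037, -0.0015, -0.05, 0, 0, 0, 0.95], [0.0037, -0.0015, -0.065, 0, 0, 0, 0.95], [0.0037, -0.0015, -0.07, 0, 0, 0, 0.95]],
])

```text
time_s: 18.05
tcp_pos: [0.5238, -0.1182, 0.198]
ee_rot: [[0.875, -0.372, -0.309], [-0.354, -0.928, 0.114], [-0.329, 0.009, -0.944]]
wrist_force: [-0.6, 0.4, -0.4]
gripper_width: 0.18
```

Request:
play_rows([
  [[0, 0, 0, 0, 0, 0, 0.95], [0, 0, 0, 0, 0, 0, 0.95]],
])

```text
time_s: 18.25
tcp_pos: [0.5254, -0.1192, 0.2009]
ee_rot: [[0.877, -0.372, -0.304], [-0.355, -0.928, 0.113], [-0.324, 0.008, -0.946]]
wrist_force: [0.3, -0.4, -1.0]
gripper_width: 0.176
```

```bash
python3 leg.py;  python3 look.py hang3.png 0.07
```

```text
75 face X-tcp at z -.018: 0.0182 slope dX/dZ 0.055 Zmin [-0.0296 -0.0282] Y ext [-0.0037  0.0082] X med 0.0181
winding 67 [[-0.0117, -0.0032, 0.0079], [-0.0023, 0.0032, 0.0097], [0.0078, 0.0086, 0.0113]]
tcp in bar frame 0.0035 0.0682 0.0509
t 18.4 j [  0.4  24.7   1.7  -6.7 -84.7  69.3] F [ 0.1  0.7 -0.5] w 0.181
tcp [ 0.5255 -0.1195  0.2013] d [-0.0026  0.0032 -0.0013] rv [ 0.0145  0.0153 -0.0035] deg 1.2
scene tcp px 250 218
 cu 65 [-0.0091  0.0641  0.0581] [0.0126 0.0766 0.0633]
top tcp px 377 291
 cu 154 [-0.1292  0.0596  0.0558] [0.0126 0.1209 0.836 ]
```

View pics/hang3.png

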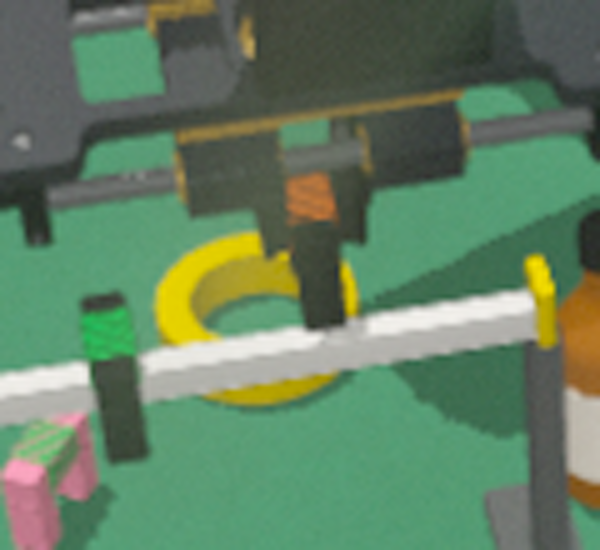

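The second copper is upright above the bar at crop (320,280), midway between the hung green and the end stop. I'll lower it.

Request:
play_rows([
  [[0, 0, -0.008, 0, 0, 0, 0.95], [0, 0, -0.016, 0, 0, 0, 0.95], [0, 0, -0.025, 0, 0, 0, 0.95], [0, 0, -0.033, 0, 0, 0, 0.95], [0, 0, -0.038, 0, 0, 0, 0.95]],
])

```text
time_s: 18.9
tcp_pos: [0.5244, -0.1195, 0.1612]
ee_rot: [[0.876, -0.373, -0.307], [-0.356, -0.928, 0.114], [-0.327, 0.009, -0.945]]
wrist_force: [0.1, -0.0, -1.0]
gripper_width: 0.184
```

Request:
play_rows([
  [[0, 0, 0, 0, 0, 0, 0.95], [0, 0, -0.002, 0, 0, 0, 0.95], [0, 0, -0.004, 0, 0, 0, 0.95], [0, 0, -0.005, 0, 0, 0, 0.95], [0, 0, -0.005, 0, 0, 0, 0.95]],
])

```text
time_s: 19.4
tcp_pos: [0.525, -0.1196, 0.1575]
ee_rot: [[0.876, -0.373, -0.305], [-0.355, -0.928, 0.114], [-0.325, 0.008, -0.946]]
wrist_force: [0.7, 0.0, -1.0]
gripper_width: 0.177
```

Request:
play_rows([
  [[0, 0, -0.001, 0, 0, 0, 0.95], [0, 0, -0.0015, 0, 0, 0, 0.95], [0, 0, -0.0015, 0, 0, 0, 0.95]],
])

```text
time_s: 19.7
tcp_pos: [0.5251, -0.1196, 0.1562]
ee_rot: [[0.876, -0.373, -0.304], [-0.355, -0.928, 0.114], [-0.325, 0.008, -0.946]]
wrist_force: [0.4, 1.0, 0.2]
gripper_width: 0.181
```

Request:
play_rows([
  [[0, 0, -0.001, 0, 0, 0, 0.95], [0, 0, -0.0015, 0, 0, 0, 0.95], [0, 0, -0.0015, 0, 0, 0, 0.95]],
])

```text
time_s: 20.0
tcp_pos: [0.5251, -0.1196, 0.156]
ee_rot: [[0.877, -0.372, -0.304], [-0.355, -0.928, 0.113], [-0.325, 0.008, -0.946]]
wrist_force: [-0.8, 1.3, 7.2]
gripper_width: 0.179
```

Seated at 7.2 N. I'll release and retreat.

Request:
play_rows([
  [[0, 0, 0.0005, 0, 0, 0, 0.8], [0, 0, 0.0005, 0, 0, 0, 0.75], [0, 0, 0.0005, 0, 0, 0, 0.69], [0, 0, 0.0005, 0, 0, 0, 0.69]],
])

```text
time_s: 20.4
tcp_pos: [0.5248, -0.1196, 0.1546]
ee_rot: [[0.876, -0.373, -0.305], [-0.356, -0.928, 0.114], [-0.326, 0.009, -0.945]]
wrist_force: [-0.7, -0.0, -1.6]
gripper_width: 0.294
```

Request:
play_rows([
  [[0, 0, 0.01, 0, 0, 0, 0.69], [0, 0, 0.03, 0, 0, 0, 0.69], [0, 0, 0.06, 0, 0, 0, 0.69], [0, 0, 0.095, 0, 0, 0, 0.69], [0, 0, 0.13, 0, 0, 0, 0.69]],
])

```text
time_s: 20.9
tcp_pos: [0.5248, -0.1197, 0.2869]
ee_rot: [[0.876, -0.373, -0.305], [-0.356, -0.928, 0.114], [-0.325, 0.009, -0.946]]
wrist_force: [-0.3, -0.1, -0.3]
gripper_width: 0.312
```

```bash
python3 chk.py
```

```text
scene [254. 236.] 202 X [-0.0176  0.0229] Y [0.0618 0.0768] Ztop [0.0151 0.0174] slope -0.013
scene [212. 242.] 208 X [-0.0196  0.0208] Y [-0.0054  0.0092] Ztop [0.0147 0.0171] slope -0.021
scene [166. 250.] 220 X [-0.0193  0.0218] Y [-0.0776 -0.0626] Ztop [0.0148 0.0174] slope 0.001
top [374. 296.] 279 X [-0.0182  0.0213] Y [0.0603 0.0748] Ztop [0.0142 0.0164] slope 0.011
top [414. 315.] 293 X [-0.0197  0.0201] Y [-0.0074  0.0076] Ztop [0.0137 0.0164] slope 0.005
top [459. 334.] 315 X [-0.0184  0.0213] Y [-0.0797 -0.0647] Ztop [0.014  0.0165] slope -0.004
```

View pics/chk.png

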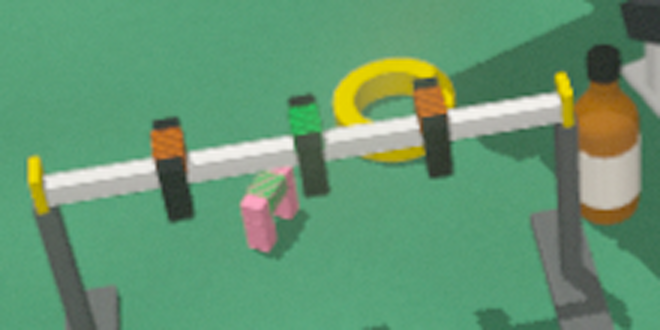

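Both copper chokes hang upright, at crop (170,165) and (433,125), with the green between them at (307,145). I'll hand in.

```bash
python3 -c "
from h import *
r.finish_job()"
```

```text
the job is handed in; nothing more can be done
```

Both copper chokes hang upright astride the drying bar, about 70 mm either side of the hung green choke. I handed the job in at about 21 s; no verdict is reported.

**How:** I gripped each choke across its winding, lifted it square to the tray face and tilted it upright. Each was then lowered until the wrist force read about 7 N, and released.

**Last checks, both cameras:**
- **Position:** both coppers are within about 2–3 mm of the bar's centre line, with their tops about 15 mm above the bar, which is the seated height.
- **Tilt:** no more than about 0.02 rad.
- **Spacing:** about 55 mm of clear bar between each copper and the green choke, which still sits at 0 mm as it did at the start.
- **Other items:** the bottle and tape roll look undisturbed in the last picture. I did not measure the tray's green chokes again after the lifts.

**What failed or disagreed:**
- **First grip:** my first try, across the choke's 42 mm length with the tool leaning 30°, ran into joint range limits about 11 mm short. It closed briefly on the copper in the 4th pocket. I released it and changed the grip.
- **Camera offset:** the two cameras differ by about 2 mm along the bar, which is within their stated calibration.

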